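# Post a sealed sample through the sprung evidence flap

## Task

Post the white sample box with the red band into the grey evidence intake without grasping or lifting it: with one finger push the orange self-closing flap inward and keep it held open, and while that finger holds it push the box along the deck with the other finger until it drops over the sill into the bin. Have the flap pushed open before the box reaches the sill, and never use the box itself to push the flap. Then draw the fingers out so that the flap springs fully shut, leaving the jars, tin, tape, marker and brush where they are.

Things in the scene. Friction and masses are not known exactly. Their poses are not given: they have to be found in the camera images.
- intake: grey evidence intake fixed on the table. Origin on the table directly under the middle of the sill; +x points horizontally inward, the way the box must travel (deck, flap, bin), y left, z up. Deck (black top): flat, 75 mm above the table, from x = -180 mm to the sill at x = 0, 150 mm wide, no rim; it ends at the sill
- sill (a point): middle of the sill, on the deck's edge (75 mm above the table); axes as the intake's. The mouth above it is 114 mm wide (y = -57 to 57 mm) between two posts, each 18 mm in y and 12 mm in x (x = -12 to 0), 38 mm high above the deck; nothing spans it overhead
- bin (a point): centre of the bin's rubber floor, 75 mm beyond the sill, 8 mm above the table. The bin is open at the top; inside x = 0 to 150 mm, y = -65 to 65 mm of the intake; walls 10 mm thick, tops 113 mm above the table (38 mm above the deck). From the deck the box drops 67 mm to this floor
- flap (a joint): orange flap across the mouth: upright panel 110 mm long, 4 mm thick, 4 to 38 mm above the deck, on a vertical hinge at x = 0, y = +55 mm (left post) of the intake. 0 rad = shut, growing as it swings inward over the bin; 1.6 rad = stop, along the bin's left wall. A spring always shuts it: about 0.07 Nm when shut, 0.22 Nm at 1.2 rad
- flap_edge (a point): middle of the flap's free edge, 112 mm from the hinge axis, 21 mm above the deck (at y = -57 mm of the intake when shut)
- sample_center (a point): centre of the sealed sample box: white, red band over it, 36 x 36 mm, 38 mm tall, 0.06 to 0.13 kg, standing loose on the deck in front of the right part of the flap; the centre is 19 mm above its underside, its x axis roughly along the intake's x
- deck_jar: small pale jar with red cap, 28 mm across, 36 mm tall, standing on the intake's deck near its front left corner (bystander); origin at its underside
- jar_white: jar with white cap, 44 mm across, 60 mm tall, on the table (bystander); origin at its underside
- jar_dark: dark jar with red cap, 40 mm across, 65 mm tall, on the table (bystander); origin at its underside
- tape: red roll of tape lying flat, 90 mm across, 25 mm tall, on the table (bystander); origin at its underside
- marker: yellow tent-shaped evidence marker, 60 mm wide, about 65 mm tall, on the table (bystander); origin at its underside
- brush: black dusting brush, 160 mm long, lying on the table (bystander); origin at its underside
- tin: plain metal sample tin, 60 mm across, 75 mm tall, on the table (bystander); origin at its underside

How it is judged (in metres and radians):
On the way, in this order (a step that is already met when the one before it is completed fails the run):
1. a finger pushes the flap open (over 0.4 rad) while the sample box is still on the deck short of the sill (value of joint flap above 0.4 rad and contact force between the fingers and flap above 0.2 N and x of sample_center in the frame of intake below -0.014 m), for 0.1 s.
2. the box passes over the sill while a finger holds the flap open (over 0.5 rad) (x of sample_center in the frame of intake above 0.004 m and value of joint flap above 0.5 rad and contact force between the fingers and flap above 0.2 N), for 0.05 s.
At the end, for the whole second after the job is handed in: The sample box lies at rest inside the intake's bin (its centre between the bin's walls and less than 60 mm above the table) and the flap has sprung shut (under 0.06 rad) (x of sample_center in the frame of intake between 0.01 and 0.15 m and y of sample_center in the frame of intake between -0.065 and 0.065 m and height (world z) of sample_center below 0.06 m and linear speed of sample below 0.02 m/s and value of joint flap below 0.06 rad); the robot touches nothing.
It fails at once if the sample box is lifted (its centre more than 18 mm above where it stands on the deck) (height (world z) of sample_center above 0.112 m).
It fails at once if the sample box pushes the flap (over 0.8 N) with no finger on the flap (contact force between sample and flap above 0.8 N and contact force between the fingers and flap below 0.05 N).
It fails at once if the sample box is squeezed or rammed against the flap (over 6 N) (contact force between sample and flap above 6 N).
It fails at once if a bystander is moved by more than 20 mm (distance of any of deck_jar, jar_white, jar_dark, tape, marker, brush, tin from where it was at the start of the episode above 0.02 m).
It also fails if it takes over 38 s, if anything falls off the work surface, if the arm or the gripper's body presses on something with over 40 N, if the wrist force passes 120 N, or if a joint passes its speed limit or range.

## Robot

A 7-joint arm with a two-finger parallel gripper is mounted at the origin on the work surface. World frame = base frame: x ahead of the robot, y to its left, z up, the work surface at z = 0. Lengths are in mm, angles in rad, forces in N, time in s.
With the tool pointing down it reaches from about 400 to 750 mm from the base axis. Payload 19.5 kg.
Tool frame: the origin (TCP) lies where the fingers leave the gripper's body, on its centre line; the fingertips stand 73 mm ahead of it and the grasp point (between the pads) lies 54 mm ahead of it; z points along the fingers, y is the line along which they close (so a half turn about z gives the same grasp; the last joint's range is limited). The gripper opens to 85 mm and grips with 20 to 120 N. Pads are 22 mm wide; open, the fingers measure 114 mm over their backs; the gripper's body (76 mm by 85 mm) begins 54 mm behind the grasp point. The pads swing forward as they close: fully open they stand 13 mm farther back than shut.
Start: joints at [-1.291, 0.707, -0.028, 1.485, 0.022, 0.951, -0.075], TCP at [181.848, 545.468, 303.868] pointing down, gripper open.
Joint ranges: [-2.71, 2.71], [-0.32, 2.16], [-1.57, 1.52], [0, 2.45], [-1.46, 4.6], [0, 2.02], [-2.83, 2.83]. Speed limits (rad/s): [1.89, 1.89, 2.57, 2.57, 3.01, 3.01, 3.01].

## Interface

Orientations are given as a rotation vector (axis times angle).
In Python, from workcell import ctrl gives the robot as it stands.
- The arm moves only by the tool arm_command, never from a script. Its argument "series" is a list that holds one entry, the list of rows, each a list of 7 numbers: the closure in counts, from 0 (fully open) to 255 (shut), then the shift along the tool's x, y, z in cm, then the turn, a rotation vector about the tool's x, y, z in rad. In form: [[[claw, x, y, z, ax, ay, az], ...]]. A call has exactly 10 rows; each row is the pose to reach, as a shift and turn from the pose commanded when the call began, along the tool's axes at that moment; what a row does not reach only later rows make up. A row lasts 1/12 s, in which the tool goes at most 41.7 mm and 7.16 degrees, less where a joint would pass 70% of its speed; a pose out of reach is approached as far as the arm can. A call with a gripper value outside its range is refused whole. The fingers move at their own pace and stop on an object; the grip force is fixed at half the most. Time passes only in rows, so rows that repeat a pose let the fingers close, or fill a call up. It gives the time, the measured TCP pose, the force, the opening and the grip force at its end, in the units of the state.
- ctrl.sense(): the state, without advancing time (a new reading comes with each control period).
- ctrl.snapshot(name): name is "side" or "top" or "wrist"; returns the picture (400x640x3 uint8, red, green, blue); there is no depth.
- ctrl.calibration(name): a dict with "K" (3x3 intrinsics, pixels), "dist_coeffs" ([k1, k2, p1, p2, k3] as OpenCV has them; the pictures are not rectified), "eye" and "attitude" of the camera in the world; the wrist camera has in their place "mount" (4x4, takes a point from camera to tool coordinates, whose origin is the TCP and whose axes are the flange's). Camera axes: x right, y down, z forward; pixel columns grow to the right and rows downward; lengths in mm; the calibration is good to about 2 mm. A picture is of the moment at which its call begins: read the wrist's pose just before it. calibration takes no time and is no camera call.
- ctrl.hand_in(): hands the job in; it is judged then, once.
The state is a dict: "time_s": time; "joints": joint angles; "qd": joint speeds; "joint_torque": joint torques, N m; "ee_pos": TCP position; "tcp_rot": TCP orientation; "wrist_force": force on the tool from outside, world axes, zero at the start; "moment": the same for the moment, N m; "opening": opening from 0.0 (shut) to 1.0 (fully open); "grip_force": force on a finger pad.
Only numpy, scipy, OpenCV 4.12 (cv2) and the standard library are available. Lean on these libraries where they do the work, as an engineer would, in place of code of your own. Each camera call takes 0.05 s, during which the arm holds its last target. There are 200 camera calls.

## Working session

There is one attempt and no reset: what is moved stays moved. The work goes in short steps, Python scripts to look and compute and a tool call to move; the robot and the scene stay as the last step left them, time stands still between calls to the robot, and variables do not carry over. Pictures are saved under pics/ and viewed, at most 10 in all, crops included, and the job is handed in when it is done.

Besides the shell and the picture viewer there is one more tool, called by a JSON object that holds its "op" and its "data". arm_command: Moves the arm, as the interface text tells. Its arguments: {"type":"object","properties":{"series":{"type":"array","items":{"type":"array","items":{"type":"array","items":{"type":"number"}}}}},"required":["series"]}

```bash
mkdir -p pics
python3 - <<'E'
from workcell import ctrl
import cv2,numpy as np
s=ctrl.sense();print(s)
for n in("top","side"):
    c=ctrl.calibration(n);print(n,{k:np.round(v,4).tolist() for k,v in c.items()})
    cv2.imwrite(f"pics/{n}0.png",ctrl.snapshot(n)[:,:,::-1])
print(ctrl.calibration("wrist"))
E
```

```text
{'time_s': 0.0, 'joints': array([-1.29069353,  0.70708918, -0.02763561,  1.48500049,  0.02201043,
        0.95087296, -0.07552958]), 'qd': array([ 0.00053308, -0.0009911 ,  0.00117246, -0.00098394, -0.00053664,
       -0.00111956,  0.00067178]), 'joint_torque': array([-3.40276756e-05, -8.83222175e+01,  1.23449296e+00, -2.36165196e+01,
        1.68213865e-02,  6.63884362e-03, -2.55003084e-05]), 'ee_pos': array([181.79491122, 545.31540288, 303.43483009]), 'tcp_rot': array([-5.03299936e-01, -3.10087115e+00,  1.66161859e-03]), 'wrist_force': array([ 0.02283999, -0.59774871,  0.30553503]), 'moment': array([-0.0095537 ,  0.03218337,  0.0195394 ]), 'grip_force': 0.0, 'opening': 1.0014105437158674}
top {'K': [[372.4844, 0.0, 314.1761], [0.0, 372.4844, 192.7807], [0.0, 0.0, 1.0]], 'dist_coeffs': [-0.0183, 0.0, 0.0, 0.0, 0.0], 'eye': [327.8684, -8.0475, 995.5388], 'attitude': [-2.1361, 2.1191, -0.2067]}
side {'K': [[362.1466, 0.0, 318.6726], [0.0, 362.1466, 202.1913], [0.0, 0.0, 1.0]], 'dist_coeffs': [-0.0685, 0.0, 0.0, 0.0, 0.0], 'eye': [386.7843, -790.4533, 787.556], 'attitude': [-2.2951, 0.1869, -0.0814]}
{'K': array([[288.92676864,   0.        , 317.08004298],
       [  0.        , 288.92676864, 200.12068579],
       [  0.        ,   0.        ,   1.        ]]), 'dist_coeffs': array([0.00676101, 0.        , 0.        , 0.        , 0.        ]), 'mount': array([[-8.92900451e-04, -9.59107095e-01, -2.83042017e-01,
         7.20602751e+01],
       [ 9.99999118e-01, -5.77993088e-04, -1.19608529e-03,
         1.22038256e+00],
       [ 9.83577553e-04, -2.83042835e-01,  9.59106765e-01,
        -6.96371378e+01],
       [ 0.00000000e+00,  0.00000000e+00,  0.00000000e+00,
         1.00000000e+00]])}
```

View pics/top0.png

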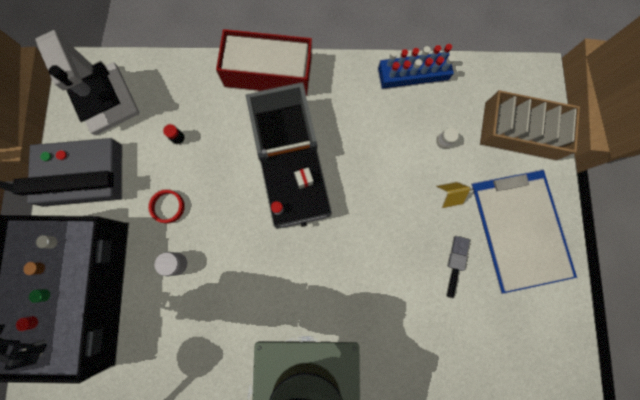

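View pics/side0.png

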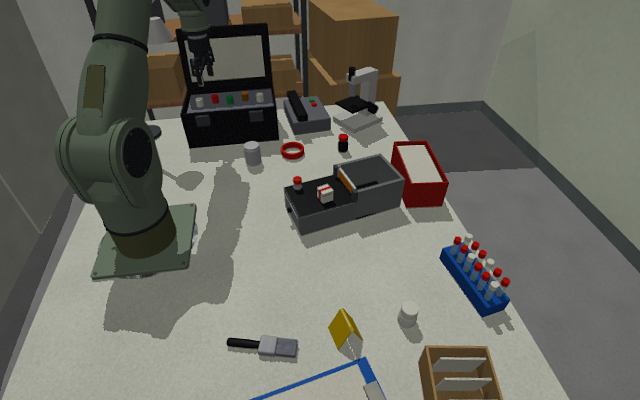

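The top view shows the intake at about (290,155), with the bin at the top and the deck below it. The box is at (304,178), the deck jar at (278,208), and the flap near (290,149). I'll enlarge that area.

Run:
```python
import cv2
i=cv2.imread("pics/top0.png")[75:235,235:345]
cv2.imwrite("pics/crop0.png",cv2.resize(i[:,:],None,fx=3.7,fy=3.7,interpolation=cv2.INTER_CUBIC))
```

```text
(no output)
```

View pics/crop0.png

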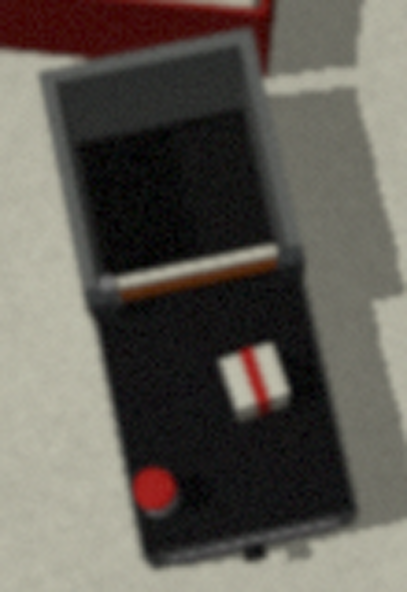

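```bash
cat > h.py <<'E'
from workcell import ctrl
import cv2,numpy as np
from scipy.spatial.transform import Rotation as R
from scipy.optimize import least_squares
def cam(n,s=None):
    c=ctrl.calibration(n);K=np.array(c["K"]);d=np.array(c["dist_coeffs"])
    if n!="wrist": return K,d,R.from_rotvec(c["attitude"]).as_matrix(),np.array(c["eye"])
    M=np.array(c["mount"]);T=R.from_rotvec(s["tcp_rot"]).as_matrix()
    return K,d,T@M[:3,:3],np.array(s["ee_pos"])+T@M[:3,3]
def proj(P,c):
    K,d,Rc,e=c
    q=(np.atleast_2d(P)-e)@Rc
    return cv2.projectPoints(q,np.zeros(3),np.zeros(3),K,d)[0][:,0]
def ray(uv,z,c):
    K,d,Rc,e=c
    n=cv2.undistortPoints(np.array(uv,float).reshape(-1,1,2),K,d)[:,0]
    D=np.c_[n,np.ones(len(n))]@Rc.T
    return e+D*((z-e[2])/D[:,2])[:,None]
def intake(p,P):
    P=np.atleast_2d(P);c,s=np.cos(p[2]),np.sin(p[2])
    return np.c_[p[0]+c*P[:,0]-s*P[:,1],p[1]+s*P[:,0]+c*P[:,1],P[:,2]]
def inv(p,W):
    c,s=np.cos(p[2]),np.sin(p[2]);W=np.atleast_2d(W);a=W[:,0]-p[0];b=W[:,1]-p[1]
    return np.c_[c*a+s*b,-s*a+c*b,W[:,2]]
E
python3 - <<'E'
from h import *
c=cam("top");f=lambda a:np.array([235,75])+(np.array(a,float)+.5)/3.7-.5
P=np.array([[160,75,113],[160,-75,113],[-180,75,75],[-180,-75,75],[0,55,113],[0,-57,113]])
uv=f([[42,75],[250,30],[148,553],[353,512],[120,288],[278,255]])
r=least_squares(lambda p:(proj(intake(p,P),c)-uv).ravel(),[560,50,.2]);print(r.x,np.round(r.fun,1))
b=ray(f([[255,376],[220,357],[274,342]]),113,c);print(inv(r.x,b))
print(inv(r.x,ray(f([[155,488]]),111,c)))
# tool axes now
s=ctrl.sense();print(np.round(R.from_rotvec(s["tcp_rot"]).as_matrix(),3), [np.round(intake(r.x,q),0).tolist() for q in ([-180,0,75],[0,-57,75],[100,0,75])])
E
```

```text
[6.07717825e+02 5.27118177e+01 2.25764517e-01] [-0.5 -0.8  1.1 -0.3 -1.3  2.3  2.4  0.4 -1.7 -0.7  0.1 -1.2]
[[-80.69171579 -23.6486636  113.        ]
 [-63.19093743  -3.85897154 113.        ]
 [-60.8766195  -40.76933886 113.        ]]
[[-139.09177709   55.34406242  111.        ]]
[[-0.949  0.316 -0.   ]
 [ 0.316  0.949 -0.001]
 [-0.    -0.001 -1.   ]] [[[432.0, 12.0, 75.0]], [[620.0, -3.0, 75.0]], [[705.0, 75.0, 75.0]]]
```

```bash
cat >> h.py <<'E'
def cmd(W,ang,s=None):
    "shift (cm) and turn to TCP world W with tool y at world heading ang, pointing down"
    s=s or ctrl.sense();T=R.from_rotvec(s["tcp_rot"])
    y=np.array([np.cos(ang),np.sin(ang),0]);z=np.array([0,0,-1.]);G=np.c_[np.cross(y,z),y,z]
    print("shift",np.round(T.inv().apply(np.array(W)-s["ee_pos"])/10,2),"turn",np.round((T.inv()*R.from_matrix(G)).as_rotvec(),3))
E
python3 - <<'E'
from h import *
p=[607.7,52.7,.2258]
W=intake(p,[-64,-8,290])[0];print(W);cmd(W,p[2]+.26)
E
```

```text
[547.11570916  30.57436546 290.        ]
shift [-50.94 -37.28   1.39] turn [-0.001  0.     0.763]
```

{"op": "arm_command", "data": {"series": [[[0,-2,-1.5,0,0,0,0.04],[0,-5,-3.7,0,0,0,0.1],[0,-8.2,-6,0,0,0,0.18],[0,-11.4,-8.3,0,0,0,0.25],[0,-14.6,-10.7,0,0,0,0.32],[0,-17.8,-13,0,0,0,0.4],[0,-21,-15.4,0,0,0,0.48],[0,-24.2,-17.7,0,0,0,0.55],[0,-26.5,-19.4,0,0,0,0.62],[0,-28,-20.5,0,0,0,0.7]]]}}

```text
time_s: 0.93
ee_pos: [384.2, 259.6, 303.9]
tcp_rot: [1.545, 2.735, -0.001]
wrist_force: [0.2, 0.4, -0.7]
opening: 1.001
grip_force: 0.0
```

Run:
```python
from h import *
s=ctrl.sense();print(s["time_s"],s["ee_pos"],s["joints"],s["wrist_force"])
p=[607.7,52.7,.2258]
cmd(intake(p,[-64,-8,290])[0],p[2]+.26)
```

```text
0.9333 [384.18311991 259.56416561 303.91236825] [-0.73893406  0.55149685  0.12650631  1.87464346 -0.09889473  0.72174053
 -0.0140545 ] [ 0.21347714  0.40481263 -0.71598698]
shift [-28.02   2.13   1.42] turn [-0.     0.001  0.057]
```

{"op": "arm_command", "data": {"series": [[[0,-2,0.2,0.1,0,0,0.01],[0,-5,0.5,0.3,0,0,0.02],[0,-8.5,0.8,0.5,0,0,0.03],[0,-12,1,0.7,0,0,0.04],[0,-16,1.3,0.9,0,0,0.05],[0,-20,1.6,1.1,0,0,0.057],[0,-23.5,1.9,1.3,0,0,0.057],[0,-26,2.1,1.4,0,0,0.057],[0,-28,2.1,1.4,0,0,0.057],[0,-28,2.1,1.4,0,0,0.057]]]}}

```text
time_s: 1.77
ee_pos: [547.9, 30.6, 289.4]
tcp_rot: [1.619, 2.691, -0.003]
wrist_force: [-0.2, -0.4, 0.3]
opening: 1.001
grip_force: 0.0
```

Run:
```python
from h import *
import pickle
s=ctrl.sense();print(s["time_s"],s["ee_pos"],s["joints"])
i=ctrl.snapshot("wrist");pickle.dump((s,i),open("w1.pkl","wb"))
cv2.imwrite("pics/w1.png",cv2.resize(i[:,:,::-1],(800,500),interpolation=cv2.INTER_CUBIC))
```

```text
1.7667 [547.9071595   30.61487284 289.37638091] [-0.16085241  0.68740918  0.0871147   1.60537717 -0.07083638  0.85216745
  0.44064285]
```

View pics/w1.png

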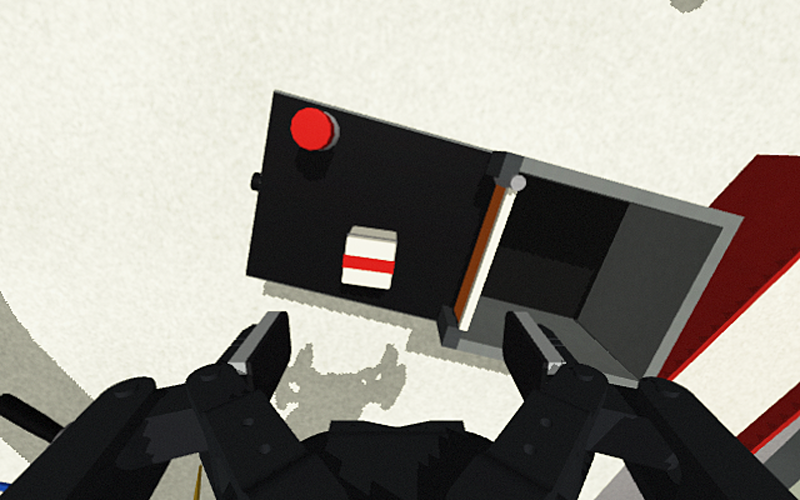

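The wrist view shows the deck corners at (275,92) and (247,275), and the far bin corners at (743,217) and (645,388). The flap top runs from (517,186) to (465,330), and the box top is centred at about (370,263). The fingers are at (285,340) and (510,340).

Run:
```python
from h import *
import pickle
s,i=pickle.load(open("w1.pkl","rb"));c=cam("wrist",s)
f=lambda a:(np.array(a,float)+.5)/1.25-.5
P=np.array([[-180,75,75],[-180,-75,75],[160,75,113],[160,-75,113],[-12,75,113],[0,-57,113]])
uv=f([[275,92],[247,275],[743,217],[645,388],[494,152],[464,330]])
r=least_squares(lambda p:(proj(intake(p,P),c)-uv).ravel(),[607,52,.22],loss="soft_l1");p=r.x;print(p,np.round(proj(intake(p,P),c)-uv,1).tolist())
b=ray(f([[370,263],[347,238],[397,241],[390,290],[342,284]]),113,c);print(np.round(inv(p,b),1))
print("jar",inv(p,ray(f([[312,129]]),111,c)))
# fingertips in tool frame: project candidates
T=R.from_rotvec(s["tcp_rot"])
for h in(60,73):
  for y in(-42.5,42.5): print(h,y,proj(T.apply([[11,y,h],[-11,y,h]])+s["ee_pos"],c)*1.25)
```

```text
[6.09299135e+02 5.34877800e+01 2.32936115e-01] [[-3.2, -1.4], [-2.9, 2.4], [0.7, -0.3], [1.4, 5.7], [9.5, -0.0], [-1.1, 0.3]]
[[ -80.6  -22.2  113. ]
 [-100.5   -8.2  113. ]
 [ -65.9   -1.5  113. ]
 [ -61.5  -38.8  113. ]
 [ -96.6  -43.1  113. ]]
jar [[-138.2646594    57.13263114  111.        ]]
60 -42.5 [[286.24590772 307.70266242]
 [290.89551091 356.77038935]]
60 42.5 [[502.77740127 307.63107726]
 [498.37444478 356.73802642]]
73 -42.5 [[295.1862969  294.41085902]
 [299.13606339 340.16916764]]
73 42.5 [[494.19805996 294.33589387]
 [490.4624292  340.12836665]]
```

Run:
```python
from h import *
import pickle
s,i=pickle.load(open("w1.pkl","rb"));c=cam("wrist",s)
f=lambda a:(np.array(a,float)+.5)/1.25-.5
P=np.array([[-180,75,75],[-180,-75,75],[160,75,113],[0,-57,113]])
uv=f([[275,92],[247,275],[743,217],[464,330]])
r=least_squares(lambda p:(proj(intake(p,P),c)-uv).ravel(),[607,52,.22]);p=r.x;print(p,np.round(r.fun,1))
print(inv(p,ray(f([[370,263]]),113,c)))
p=[609,53.3,.232]
cmd(intake(p,[-67,-8,182])[0],p[2]+.28)
```

```text
[6.10690916e+02 5.39246055e+01 2.29421461e-01] [-1.2 -1.8 -1.6  2.1  2.3  0.8  0.2  0.5]
[[-81.93657939 -22.57398006 113.        ]]
shift [-0.17 -0.24 10.74] turn [-0.001  0.    -0.023]
```

{"op": "arm_command", "data": {"series": [[[0,0,0,1,0,0,0],[0,0,-0.1,3,0,0,0],[0,-0.1,-0.2,5,0,0,-0.01],[0,-0.1,-0.2,7,0,0,-0.02],[0,-0.2,-0.2,8.5,0,0,-0.023],[0,-0.2,-0.2,9.5,0,0,-0.023],[0,-0.2,-0.2,10.3,0,0,-0.023],[0,-0.2,-0.2,10.7,0,0,-0.023],[0,-0.2,-0.2,10.7,0,0,-0.023],[0,-0.2,-0.2,10.7,0,0,-0.023]]]}}

```text
time_s: 2.65
ee_pos: [546.0, 32.0, 183.4]
tcp_rot: [1.582, 2.714, 0.0]
wrist_force: [0.2, 0.2, -0.3]
opening: 1.002
grip_force: 0.0
```

Run:
```python
from h import *
import pickle
s=ctrl.sense();print(s["time_s"],s["ee_pos"],s["wrist_force"])
i=ctrl.snapshot("wrist");pickle.dump((s,i),open("w2.pkl","wb"))
cv2.imwrite("pics/w2.png",cv2.resize(i[:,:,::-1],(800,500),interpolation=cv2.INTER_CUBIC))
```

```text
2.65 [545.95727344  32.00487561 183.38420061] [ 0.24899107  0.15565348 -0.34907913]
```

View pics/w2.png

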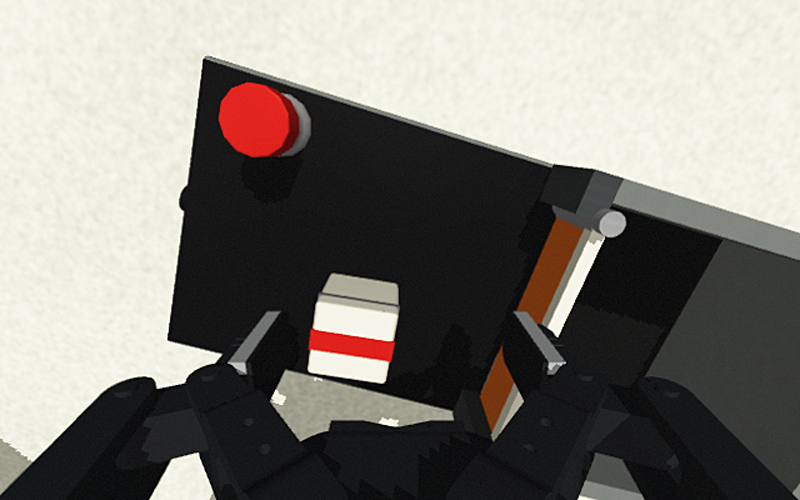

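The wrist view shows the box top at (318,292), (398,307), (387,383) and (307,374). The deck corners are at (205,57) and (168,340), and the flap's front top edge passes near (585,232). The fingertips straddle the box and sit above and in front of the flap.

Run:
```python
from h import *
import pickle
s,i=pickle.load(open("w2.pkl","rb"));c=cam("wrist",s)
f=lambda a:(np.array(a,float)+.5)/1.25-.5
p=[610,53.6,.230]
print("deck",inv(p,ray(f([[205,57],[168,340]]),75,c)).round(1).tolist())
print("flap top",inv(p,ray(f([[585,232],[490,432]]),113,c)).round(1).tolist())
print("flap bot",inv(p,ray(f([[553,222],[481,398]]),79,c)).round(1).tolist())
b=inv(p,ray(f([[318,292],[398,307],[387,383],[307,374]]),113,c));print(b.round(1).tolist(),b.mean(0))
T=R.from_rotvec(s["tcp_rot"])
q=T.apply([[x,y,60] for y in(-57,-42.5,42.5,57) for x in (11,-11)])+s["ee_pos"]
print(inv(p,q).round(1).tolist(), (proj(q,c)*1.25).round(0).tolist())
cmd(s["ee_pos"]+[0,0,142-s["ee_pos"][2]],p[2]+.28)
```

```text
deck [[-178.5, 75.0, 75.0], [-179.0, -72.0, 75.0]]
flap top [[-5.6, 52.3, 113.0], [-7.6, -49.8, 113.0]]
flap bot [[-2.9, 49.7, 79.0], [-1.6, -56.6, 79.0]]
[[-101.8, -2.7, 113.0], [-67.7, 0.1, 113.0], [-61.9, -37.5, 113.0], [-97.7, -43.0, 113.0]] [-82.265496   -20.77999873 113.        ]
[[-125.0, -11.9, 123.4], [-118.9, -33.0, 123.4], [-111.1, -7.8, 123.4], [-104.9, -28.9, 123.4], [-29.6, 16.1, 123.4], [-23.4, -5.0, 123.4], [-15.6, 20.2, 123.4], [-9.5, -1.0, 123.4]] [[249.0, 308.0], [255.0, 357.0], [286.0, 308.0], [291.0, 357.0], [503.0, 308.0], [498.0, 357.0], [540.0, 308.0], [534.0, 357.0]]
shift [ 0.01 -0.01  4.15] turn [0.001 0.    0.005]
```

{"op": "arm_command", "data": {"series": [[[0,0,-0.3,0,0,0,0],[0,0,-0.6,0.3,0,0,0],[0,0,-0.6,0.8,0,0,0],[0,0,-0.6,1.4,0,0,0],[0,0,-0.6,2,0,0,0],[0,0,-0.6,2.6,0,0,0],[0,0,-0.6,3.2,0,0,0],[0,0,-0.6,3.8,0,0,0],[0,0,-0.6,4.1,0,0,0],[0,0,-0.6,4.1,0,0,0]]]}}

```text
time_s: 3.53
ee_pos: [540.4, 28.9, 141.2]
tcp_rot: [-1.582, -2.713, 0.001]
wrist_force: [-0.5, -0.7, 1.1]
opening: 0.997
grip_force: 0.0
```

Run:
```python
from h import *
s=ctrl.sense();print(s["time_s"],s["ee_pos"],s["wrist_force"])
i=ctrl.snapshot("side");cv2.imwrite("pics/s3.png",cv2.resize(i[130:250,260:430,::-1],None,fx=4.5,fy=4.5,interpolation=cv2.INTER_CUBIC))
d=s["ee_pos"]+np.array([np.cos(.23),np.sin(.23),0])*50
cmd(d,.51)
```

```text
3.5333 [540.39563426  28.85006704 141.15546098] [-0.50516616 -0.69955214  1.06701108]
shift [-1.4   4.79  0.04] turn [-0.001 -0.     0.005]
```

View pics/s3.png

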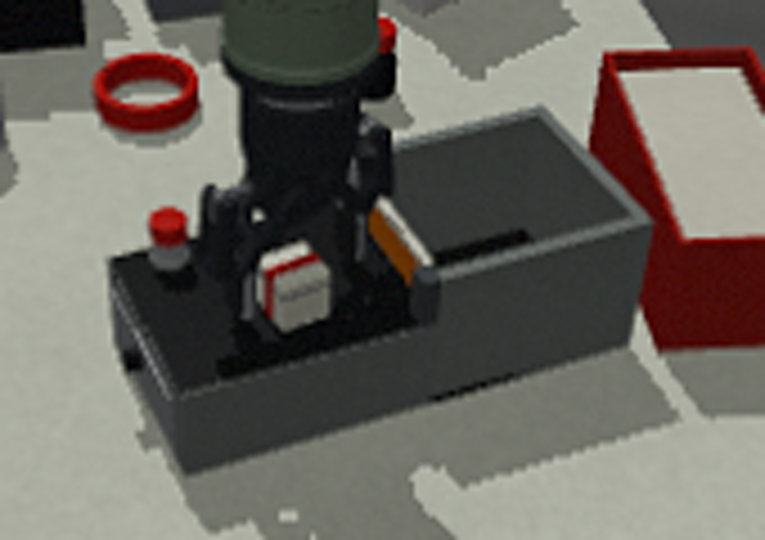

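The side view shows one finger behind the box at (240,260) and the other just in front of the flap at (370,210). The flap is still shut and nothing is touching, so I'll start the push.

{"op": "arm_command", "data": {"series": [[[0,-0.1,0.3,0,0,0,0],[0,-0.2,0.8,0,0,0,0],[0,-0.4,1.3,0,0,0,0],[0,-0.5,1.8,0,0,0,0],[0,-0.7,2.3,0,0,0,0],[0,-0.8,2.8,0,0,0,0],[0,-1.0,3.3,0,0,0,0],[0,-1.1,3.8,0,0,0,0],[0,-1.25,4.3,0,0,0,0],[0,-1.4,4.8,0,0,0,0]]]}}

```text
time_s: 4.42
ee_pos: [589.6, 40.3, 141.8]
tcp_rot: [-1.582, -2.714, 0.001]
wrist_force: [-4.6, -0.9, 0.5]
opening: 1.001
grip_force: 1.8
```

Run:
```python
from h import *
s=ctrl.sense();print(s["time_s"],s["ee_pos"],s["wrist_force"])
i=ctrl.snapshot("wrist");cv2.imwrite("pics/w4.png",cv2.resize(i[:,:,::-1],(800,500),interpolation=cv2.INTER_CUBIC))
```

```text
4.4167 [589.64711434  40.33365002 141.820715  ] [-4.64594724 -0.86925884  0.50567617]
```

View pics/w4.png

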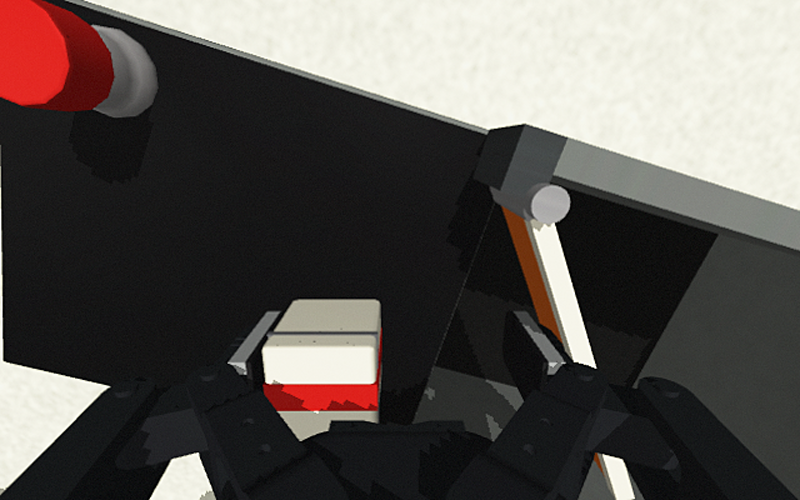

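The box at (320,380) is now flush against the rear finger. The other finger holds the flap open at about 0.65 rad, with the flap running from (550,205) to (620,490). I'll check the box's lateral offset.

Run:
```python
from h import *
s=ctrl.sense();c=cam("wrist",s);f=lambda a:(np.array(a,float)+.5)/1.25-.5
p=[610,53.6,.230]
w=ray(f([[264,346],[377,346],[550,206],[594,365]]),113,c)
print("intake",inv(p,w).round(1).tolist());print("tool",R.from_rotvec(s["tcp_rot"]).inv().apply(w-s["ee_pos"]).round(1).tolist())
e=np.array([np.cos(.23),np.sin(.23),0]);cmd(s["ee_pos"]+e*30,.51)
```

```text
intake [[-64.1, -7.0, 113.0], [-30.7, 2.8, 113.0], [3.3, 57.9, 113.0], [36.2, 15.4, 113.0]]
tool [[13.0, -40.0, 28.8], [13.0, -5.2, 28.8], [56.4, 42.9, 28.8], [6.3, 62.6, 28.8]]
shift [-0.84  2.88  0.  ] turn [0.    0.    0.005]
```

{"op": "arm_command", "data": {"series": [[[0,-0.1,0.4,0,0,0,0],[0,-0.25,0.9,0,0,0,0],[0,-0.4,1.4,0,0,0,0],[0,-0.55,1.9,0,0,0,0],[0,-0.7,2.4,0,0,0,0],[0,-0.85,2.9,0,0,0,0],[0,-1.0,3.4,0,0,0,0],[0,-1.15,3.9,0,0,0,0],[0,-1.3,4.4,0,0,0,0],[0,-1.4,4.9,0,0,0,0]]]}}

```text
time_s: 5.3
ee_pos: [639.4, 52.3, 141.9]
tcp_rot: [1.583, 2.714, -0.0]
wrist_force: [-2.1, -1.6, -0.3]
opening: 0.999
grip_force: 1.4
```

Run:
```python
from h import *
s=ctrl.sense();print(s["time_s"],s["ee_pos"],s["wrist_force"])
i=ctrl.snapshot("wrist");cv2.imwrite("pics/w5.png",cv2.resize(i[:,:,::-1],(800,500),interpolation=cv2.INTER_CUBIC))
```

```text
5.3 [639.39190476  52.2619176  141.94123763] [-2.06056576 -1.5797116  -0.26494025]
```

View pics/w5.png

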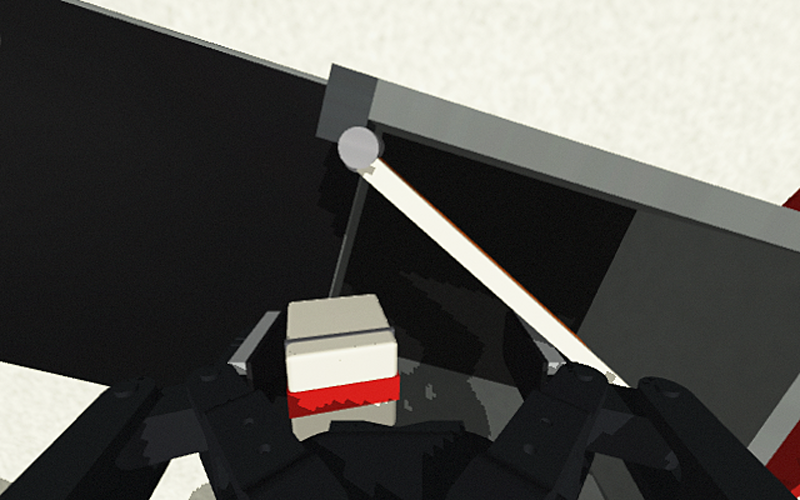

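The box at (342,370) has come slightly off the rear pad at the sill, and the flap is held open at about 1.1 rad. I'll push a little further, drifting slightly left.

{"op": "arm_command", "data": {"series": [[[0,0,0.2,0,0,0,0],[0,0,0.4,0,0,0,0],[0,0,0.7,0,0,0,0],[0,0,1.0,0,0,0,0],[0,0,1.3,0,0,0,0],[0,0,1.5,0,0,0,0],[0,0,1.5,0,0,0,0],[0,0,1.5,0,0,0,0],[0,0,1.5,0,0,0,0],[0,0,1.5,0,0,0,0]]]}}

```text
time_s: 6.18
ee_pos: [652.0, 59.5, 142.0]
tcp_rot: [1.583, 2.713, 0.0]
wrist_force: [2.4, -2.1, -1.1]
opening: 0.997
grip_force: 1.1
```

Run:
```python
from h import *
s=ctrl.sense();print(s["time_s"],s["ee_pos"],s["wrist_force"])
i=ctrl.snapshot("wrist");cv2.imwrite("pics/w6.png",cv2.resize(i[:,:,::-1],(800,500),interpolation=cv2.INTER_CUBIC))
e=np.array([np.cos(.23),np.sin(.23),0]);cmd(s["ee_pos"]-e*120,.51)
```

```text
6.1833 [651.98194076  59.47623763 141.99523222] [ 2.36596275 -2.10943758 -1.08816407]
shift [  3.37 -11.52  -0.  ] turn [0.    0.    0.005]
```

View pics/w6.png

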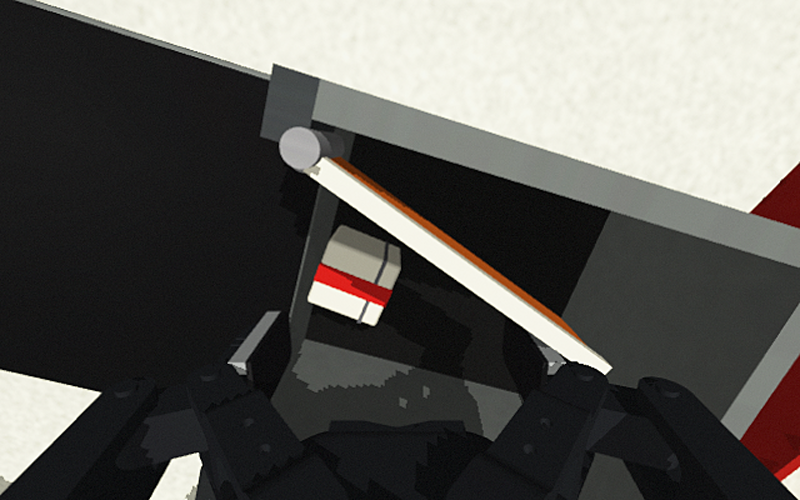

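The box lies on the bin floor at (355,275), well below deck level, and the flap is still held. I'll draw the fingers back and then lift.

{"op": "arm_command", "data": {"series": [[[0,0.2,-0.6,0,0,0,0],[0,0.5,-1.8,0,0,0,0],[0,0.9,-3.1,0,0,0,0],[0,1.25,-4.4,0,0,0,0],[0,1.6,-5.7,0,0,0,0],[0,2.0,-7.0,0,0,0,0],[0,2.4,-8.3,0,0,0,0],[0,2.75,-9.6,0,0,0,0],[0,3.1,-10.8,0,0,0,0],[0,3.2,-11.3,0,0,0,0]]]}}

```text
time_s: 7.07
ee_pos: [536.7, 31.8, 142.1]
tcp_rot: [-1.582, -2.713, 0.0]
wrist_force: [0.0, -0.5, 0.1]
opening: 1.004
grip_force: 0.0
```

{"op": "arm_command", "data": {"series": [[[0,0,0,0,0,0,0],[0,0,0,-0.5,0,0,0],[0,0,0,-1.5,0,0,0],[0,0,0,-3,0,0,0],[0,0,0,-5,0,0,0],[0,0,0,-7,0,0,0],[0,0,0,-9,0,0,0],[0,0,0,-11,0,0,0],[0,0,0,-12,0,0,0],[0,0,0,-12,0,0,0]]]}}

```text
time_s: 7.9
ee_pos: [538.7, 32.1, 264.8]
tcp_rot: [1.581, 2.711, 0.004]
wrist_force: [0.3, 0.2, -0.0]
opening: 1.002
grip_force: 0.0
```

Run:
```python
from h import *
s=ctrl.sense();print(s["time_s"],s["ee_pos"],s["wrist_force"],s["qd"].round(3))
i=ctrl.snapshot("wrist");cv2.imwrite("pics/w7.png",cv2.resize(i[:,:,::-1],(800,500),interpolation=cv2.INTER_CUBIC))
```

```text
7.9 [538.73909994  32.05916289 264.81405496] [ 0.25096176  0.19622084 -0.00168759] [ 0.005  0.044 -0.005  0.041 -0.003 -0.059  0.003]
```

View pics/w7.png

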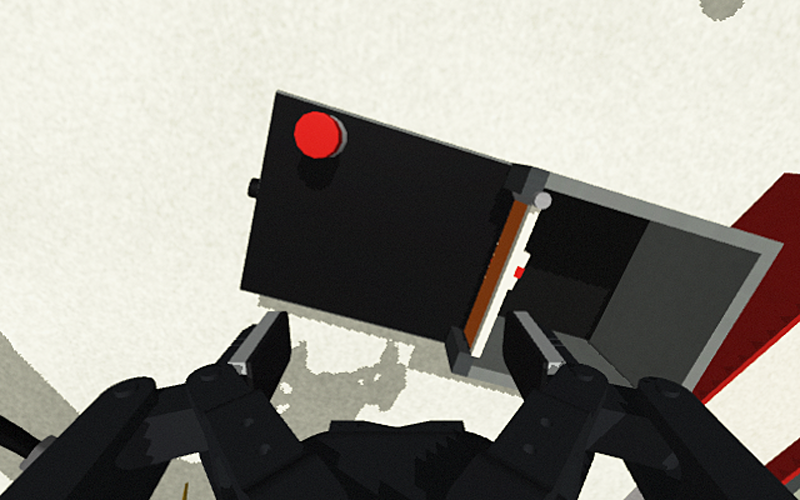

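The flap is fully shut, running from (535,200) to (475,350). The box is in the bin behind it at (518,272), the deck jar hasn't moved, and the arm is clear.

```bash
python3 -c "
from workcell import ctrl
print(ctrl.hand_in())"
```

```text
the job is handed in; nothing more can be done
None
```

I pushed the box over the sill into the bin while a finger held the flap open, the flap then sprang shut, and I handed the job in at about 8 s; no verdict came back, but the last image before hand-in showed the flap shut, the box in the bin and the deck jar unmoved (the other bystanders were not re-imaged).

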